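# Clamp an amplifier case in the bench screw clamp

### The arm

A 7-joint arm with a two-finger parallel gripper is mounted at the origin on the work surface. World frame = base frame: x ahead of the robot, y to its left, z up, the work surface at z = 0. Lengths are in m, angles in rad, forces in N, time in s.
With the tool pointing down it reaches from about 0.425 to 1.025 m from the base axis. Payload 3.6 kg.
Tool frame: the origin (TCP) lies between the finger pads; the fingertips stand 11 mm ahead of it and the grasp point (between the pads) lies 8 mm behind it (bot.finger_overhang is the z of the fingertips in the tool frame, in m); z points along the fingers, y is the direction in which the jaws open and shut (so a half turn about z gives the same grasp; the last joint's range is limited). The gripper opens to 85 mm and grips with 20 to 120 N. Pads are 22 mm wide; open, the fingers measure 114 mm over their backs; the gripper's body (76 mm by 85 mm) begins 54 mm behind the grasp point. The pads swing forward as they close: fully open they stand 13 mm farther back than shut.
Start: joints at [1.212, 0.591, 0.048, 1.609, -0.033, 0.943, -0.034], TCP at [0.19, -0.7, 0.22] pointing down, gripper open.
Joint ranges: [-2.69, 2.69], [-0.47, 2.24], [-1.27, 1.36], [0.19, 2.51], [-1.53, 4.68], [0.08, 2.07], [-3.09, 3.09]. Speed limits (rad/s): [2.57, 2.57, 3.14, 3.14, 3.14, 3.14, 3.14].

### API

Orientations are given as a unit quaternion [w, x, y, z].
In Python, from workcell import bot gives the robot as it stands. The module is installed in compiled form; this text tells all that it offers.
- The arm moves only by the tool carry_out, never from a script. Its argument "commands" is a list of rows, each a list of 7 numbers: the turn, a rotation vector about the tool's x, y, z in degrees, then the shift along the tool's x, y, z in cm, then the opening in per cent of the stroke, from 0 (shut) to 100 (fully open). A call has 1 to 5 rows; each row shifts and turns the pose as measured when the row begins, along the tool's axes as they then stand; what a row does not reach is not made up. A row lasts 1/10 s, in which the tool goes at most 50 mm and 8.59 degrees, less where a joint would pass 70% of its speed; a pose out of reach is approached as far as the arm can. A call with a gripper value outside its range is refused whole. The fingers move at their own pace and stop on an object; "newtons" is the grip in N (left out, the last holds). Time passes only in rows, so rows that do not move let the fingers close. It gives the time, the measured TCP pose, the force and the opening at its end, in the units of the state.
- bot.state(): the state, without advancing time (a new reading comes with each control period).
- bot.read_camera(name): name is "scene" or "top" or "wrist"; returns a dict with "image" (400x640x3 uint8, red, green, blue), "vertical_fov" (degrees; the focal length in pixels is half the picture's height over the tangent of half this angle, whatever the lens; pixels are square), "cx", "cy" (the principal point, pixels), "k1" (the pictures are not rectified: a ray, as slopes to the right and down, at radius r is drawn at 1 + k1 r^2 times it, then the intrinsics apply), "extrinsics" (4x4, takes a point from world to camera coordinates); the wrist camera has in their place "tool_from_camera" (4x4, takes a point from camera to tool coordinates, whose origin is the TCP and whose axes are the flange's). Camera axes: x right, y up, looking along -z (the intrinsics and any distortion apply to the point x, -y, -z); pixel columns grow to the right and rows downward; lengths in m; the calibration is good to about 2 mm. A picture is of the moment at which its call begins: read the wrist's pose just before it. There is no depth.
- bot.finish_job(): hands the job in, once; it reports no verdict.
The state is a dict: "t": time; "joint_pos": joint angles; "joint_vel": joint speeds; "tau": joint torques, N m; "position": TCP position; "orientation": TCP orientation; "ft_force": force on the tool from outside, world axes, zero at the start; "ft_torque": the same for the moment, N m; "grip_width": finger opening in m.
Only numpy, scipy, OpenCV 4.12 (cv2) and the standard library are available. Lean on these libraries where they do the work, as an engineer would, in place of code of your own. Each camera call takes 0.05 s, during which the arm holds its last target. There are 200 camera calls.

### The job

The aluminium amplifier case has fresh glue in it and must sit in the bench screw clamp: slide it along the clamp's channel until its inner end is up against the back stop, then wind the red-knobbed crank clockwise until the pad meets the case and snug it gently by feel, firm but not so hard that the case is crushed. Let go with the case still clamped, and do not disturb the screwdriver, meter and jar.

Things in the scene. Friction and masses are not known exactly. Their poses are not given: they have to be found in the camera images.
- clamp: Blue C-shaped bench clamp, fixed. Origin: on the table straight below the screw's upright axis; z up; x points along the channel from its open mouth inward to the stop. Base 260 x 100 mm (x -165 to +95), 20 mm thick; guide rails 12 mm high, 53 mm apart (x -130 to +35) form the channel. Column behind the stop, overarm over the channel, 128 mm high; the crank turns above it.
- stop (a point): Middle of the clamp's upright steel stop face, 35 mm inward of the screw axis, 35 mm above the table. It stops the case's inner end.
- screw: Upright screw carrying crank, knob and orange pad. Origin: on its axis at crank height (155 mm when fully raised). Clockwise from above lowers all of it, 10 mm a turn, 2.5 turns at most. The sprung 24 mm pad hangs 82 to 92 mm below this origin: its setting differs every time, so feel for contact. Free, the knob takes 1 to 2 N; bearing, 4 N more per rad; snug is 8 N above free, over 12 N crushes.
- knob_mid (a point): Centre, half-way up, of the red upright knob on the crank's end: 20 mm diameter, 46 mm high, its foot (23 mm lower) on the crank arm. It spins freely on its own pin, so it can be held without turning the hand. It runs round the screw axis in a circle of 45 mm radius, higher than the rest of the clamp, and sinks with the screw.
- case_mid (a point): Centre of the aluminium amplifier case: loose finned bar 150 x 50 x 30 mm, about 0.3 kg, lying in the channel (underside 20 mm above the table), 35 to 75 mm out from the stop at the start. x along its length towards the stop, z up. When home, its centre is 40 mm outward of the screw axis.
- case_end (a point): Centre of the case's black outer end face (50 x 30 mm), 35 mm above the table, 75 mm from the case's centre: the face to push on. When home it is 115 mm outward of the screw axis. Sliding takes about 2 N.
- driver: Screwdriver lying on the table, leave alone.
- meter_mid (a point): Yellow hand-held meter, 150 x 78 x 36 mm, lying on the table, leave alone; its centre.
- jar_mid (a point): Small jar with a black lid, 50 mm diameter, 60 mm high, leave alone; its centre.
Mind the look-alikes: they are no part of the job. Leave any blue or orange look-alike of the part that bears case_mid alone.

How it is judged:
On the way, in this order (a step that is already met when the one before it is completed fails the run):
1. the case is against the back stop while the pad is still clear of it (x of case_mid in the frame of clamp above -0.043 m and contact force between screw and case below 0.5 N), for 0.2 s.
2. the pad presses on the case (contact force between screw and case above 35 N), for 0.2 s.
At the end, for the whole second after the job is handed in: The case's inner end is within 3 mm of the back stop, the pad presses on the case with 35 to 90 N, and everything is at rest and let go (x of case_mid in the frame of clamp above -0.043 m and contact force between screw and case between 35 and 90 N and linear speed of case below 0.01 m/s); the robot touches nothing.
It fails at once if the case is crushed: the pad presses on it with more than 120 N (contact force between screw and case above 120 N).
It fails at once if the screwdriver is moved by more than 30 mm (distance of driver from where it was at the start of the episode above 0.03 m).
It fails at once if the meter is moved by more than 30 mm (distance of meter_mid from where it was at the start of the episode above 0.03 m).
It fails at once if the jar is moved by more than 30 mm (distance of jar_mid from where it was at the start of the episode above 0.03 m).
It also fails if it takes over 72 s, if anything falls off the work surface, if the arm or the gripper's body presses on something with over 40 N, if the wrist force passes 120 N, or if a joint passes its speed limit or range.

## Working session

There is one attempt and no reset: what is moved stays moved. The work goes in short steps, Python scripts to look and compute and a tool call to move; the robot and the scene stay as the last step left them, time stands still between calls to the robot, and variables do not carry over. Pictures are saved under pics/ and viewed, about 8 in all and at most 12, crops included, and the job is handed in when it is done.

Besides the shell and the picture viewer there is one more tool, called after "Emit:" by a JSON object that holds its "method" and its "body". carry_out: Moves the arm, as the interface text tells. Its arguments: {"type":"object","properties":{"commands":{"type":"array"},"newtons":{"type":"number"}},"required":["commands"]}

```bash
mkdir -p pics; cat > h.py <<'E'
import numpy as np, cv2
from workcell import bot
def snap(n,f):
    s=bot.state(); c=bot.read_camera(n); cv2.imwrite(f'pics/{f}.png',c['image'][:,:,::-1]); 
    m={k:v for k,v in c.items() if k!='image'}; m['s']=s; np.save(f'pics/{f}.npy',m,allow_pickle=True); return m
def load(f): return np.load(f'pics/{f}.npy',allow_pickle=True).item()
def R(q):
    from scipy.spatial.transform import Rotation as T
    return T.from_quat([q[1],q[2],q[3],q[0]]).as_matrix()
def ray(m,u,v):
    f=200/np.tan(np.radians(m['vertical_fov'])/2)
    d=np.array([(u-m['cx'])/f,(v-m['cy'])/f]); p=d.copy()
    for _ in range(20): p=d/(1+m['k1']*(p@p))
    dc=np.array([p[0],-p[1],-1.])
    if 'extrinsics' in m:
        T=np.linalg.inv(np.array(m['extrinsics']))
    else:
        W=np.eye(4);W[:3,:3]=R(m['s']['orientation']);W[:3,3]=m['s']['position'];T=W@np.array(m['tool_from_camera'])
    return T[:3,3],T[:3,:3]@dc
def atz(m,u,v,z):
    o,d=ray(m,u,v); return o+d*(z-o[2])/d[2]
def proj(m,P):
    T=np.array(m['extrinsics']); q=T[:3,:3]@np.array(P)+T[:3,3]; p=np.array([q[0],-q[1]])/-q[2]
    f=200/np.tan(np.radians(m['vertical_fov'])/2)
    return p*(1+m['k1']*(p@p))*f+[m['cx'],m['cy']]
E
python3 - <<'E'
from h import *
a=snap('top','top0');b=snap('scene','sc0')
i=np.vstack([cv2.imread('pics/top0.png'),cv2.imread('pics/sc0.png')])
cv2.imwrite('pics/both.png',cv2.resize(i,None,fx=.75,fy=.75))
s=bot.state();print(s,a['extrinsics'],b['extrinsics'],bot.finger_overhang)
E
```

```text
{'t': 0.1, 'joint_pos': array([ 1.21148088,  0.59203852,  0.04829361,  1.60971227, -0.03331808,
        0.94272742, -0.03371332]), 'joint_vel': array([ 0.00113569, -0.00154813,  0.0009044 , -0.002655  , -0.00190238,
       -0.00135227, -0.00021758]), 'tau': array([ 4.45900921e-03, -5.49999762e+01,  1.55317035e+00, -1.98823124e+01,
        9.77951830e-03,  3.87585795e-03, -9.72407776e-06]), 'position': array([ 0.19026617, -0.69877173,  0.21924014]), 'orientation': array([-1.02374506e-03,  9.91175936e-01,  1.32548787e-01, -1.85372549e-04]), 'ft_force': array([ 0.02145211, -0.55704328, -0.33038864]), 'ft_torque': array([ 0.00801159, -0.04611401, -0.01022762]), 'grip_width': 0.08530861375481939} [[-0.01882417 -0.99962082 -0.02009648  0.02849261]
 [ 0.99127597 -0.02128202  0.13007313 -0.57338572]
 [-0.1304515  -0.01747264  0.99130072 -1.14834082]
 [ 0.          0.          0.          1.        ]] [[ 0.73496156  0.67768178  0.0240604  -0.41357885]
 [-0.3928504   0.39659819  0.82968575  0.10792164]
 [ 0.55272061 -0.61923927  0.55771198 -1.42131647]
 [ 0.          0.          0.          1.        ]] 0.011
```

View pics/top0.png

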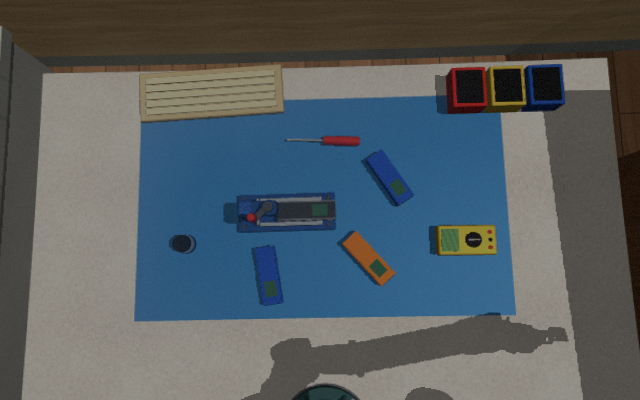

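View pics/sc0.png

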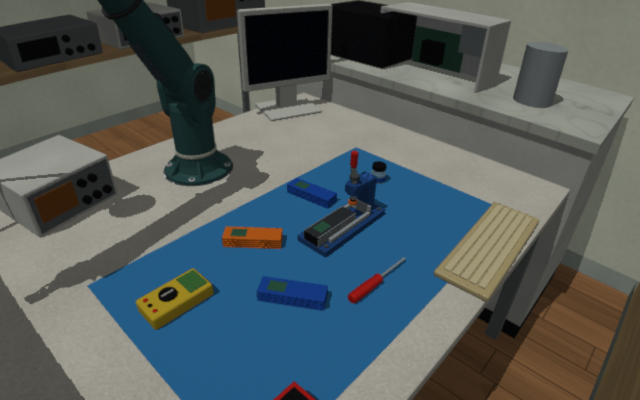

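The clamp sits at top (237–336, 193–232) with its column on the left. The grey case with a green label is in the channel at about (305,211), and the red knob is at (251,217). The blue bars (388,178) and (268,275) and the orange bar (368,258) lie loose on the mat, so they are look-alikes to leave alone. I'll confirm in one enlarged crop.

```bash
python3 - <<'E'
from h import *
a=cv2.imread('pics/top0.png')[185:240,230:345];b=cv2.imread('pics/sc0.png')[140:260,290:400]
a=cv2.resize(a,None,fx=6,fy=6,interpolation=cv2.INTER_CUBIC);b=cv2.resize(b,None,fx=2.2,fy=2.2)
c=np.zeros((600,700,3),np.uint8);c[:330,:690]=a;c[332:332+264,:242]=b[:268,:]
b2=cv2.resize(cv2.imread('pics/sc0.png')[140:190,330:400],None,fx=5,fy=5);c[332:582,250:600]=b2
cv2.imwrite('pics/crop.png',c)
E
```

```text
(no output)
```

View pics/crop.png

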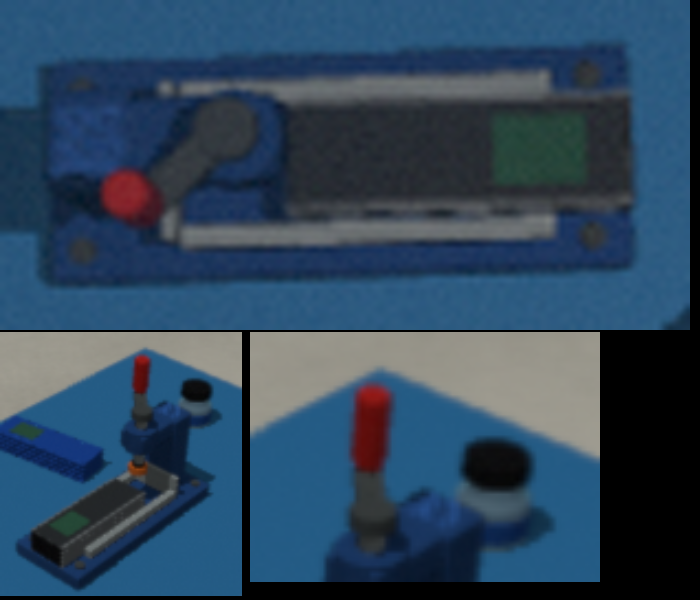

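```bash
python3 - <<'E'
from h import *
m=load('top0');P=lambda u,v,z:atz(m,230+u/6-.4,185+v/6-.4,z)
c=[P(*q,.02) for q in[(40,65),(625,45),(632,265),(42,285)]]
for q in c:print(q)
ctr=sum(c)/4; ax=(c[0]+c[3]-c[1]-c[2]);L=np.linalg.norm(ax)/2;ax/=np.linalg.norm(ax)
print('ctr',ctr,'ax',ax,np.degrees(np.arctan2(ax[1],ax[0])),L,'screw',ctr+.035*ax)
print('hub',P(225,125,.16));print('knob top',P(128,193,.205))
print('case end',(P(632,97,.05)+P(632,205,.05))/2)
s=load('sc0'); 
print('knob z', [ (h,proj(s,list(P(128,193,.205)[:2])+[h])) for h in(.155,.18,.2,.21)])
w=snap('wrist','w0')['tool_from_camera'];print(w)
s=bot.state();print(R(s['orientation']))
E
```

```text
[0.60721046 0.2261353  0.02      ]
[ 0.61054204 -0.03676906  0.02      ]
[ 0.51173844 -0.03743955  0.02      ]
[0.50824075 0.2248546  0.02      ]
ctr [0.55943292 0.09419532 0.02      ] ax [-0.0130021   0.99991547  0.        ] 90.74498652968471 0.2626214572799261 screw [0.55897785 0.12919237 0.02      ]
hub [0.55956582 0.12582733 0.16      ]
knob top [0.52848106 0.1570604  0.205     ]
case end [ 0.55908994 -0.03783544  0.05      ]
knob z [(0.155, array([351.95800277, 165.65947602])), (0.18, array([352.56398763, 157.46093947])), (0.2, array([353.05774469, 150.76095118])), (0.21, array([353.30765381, 147.36298013]))]
[[ 1.69297049e-04  9.65319499e-01  2.61071323e-01  6.61166957e-02]
 [ 9.99999764e-01 -3.37254205e-04  5.98537785e-04  5.89996326e-04]
 [ 6.65827596e-04  2.61071160e-01 -9.65319329e-01 -1.53854131e-01]
 [ 0.00000000e+00  0.00000000e+00  0.00000000e+00  1.00000000e+00]]
[[ 9.64859873e-01  2.62764330e-01 -5.77168428e-04]
 [ 2.62764938e-01 -9.64858433e-01  1.67098953e-03]
 [-1.17809380e-04 -1.76393037e-03 -9.99998437e-01]]
```

Confirmed: the grey finned case is in the channel, about 50 mm out. The clamp points along world +y, with the screw at (0.559, 0.1275) and the knob at an angle of about 136°. First I'll square the tool up and travel to behind the case end.

Emit:
{"method": "carry_out", "body": {"commands": [[0,0,7.65,0,0,0,0],[0,0,7.65,0,0,0,0],[0,0,0,2.6,-4.2,0,0],[0,0,0,2.6,-4.2,0,0],[0,0,0,2.6,-4.2,0,0]], "newtons": 40}}

```text
t: 0.65
position: [0.2631, -0.5777, 0.2167]
orientation: [0.001, 1.0, -0.014, -0.003]
ft_force: [0.4, 0.4, 0.2]
grip_width: 0.0124
```

Emit:
{"method": "carry_out", "body": {"commands": [[0,0,0,2.6,-4.2,0,0],[0,0,0,2.6,-4.2,0,0],[0,0,0,2.6,-4.2,0,0],[0,0,0,2.6,-4.2,0,0],[0,0,0,2.6,-4.2,0,0]]}}

```text
t: 1.15
position: [0.3996, -0.3666, 0.2147]
orientation: [0.001, 1.0, -0.015, -0.003]
ft_force: [1.0, -0.7, -0.4]
grip_width: -0.0002
```

Emit:
{"method": "carry_out", "body": {"commands": [[0,0,0,2.2,-4.2,0,0],[0,0,0,2.2,-4.2,0,0],[0,0,0,2.2,-4.2,0,0],[0,0,0,2.2,-4.2,0,0],[0,0,0,2.2,-4.2,0,0]]}}

```text
t: 1.65
position: [0.5195, -0.1507, 0.2138]
orientation: [0.001, 1.0, -0.015, -0.003]
ft_force: [1.0, -0.4, -0.3]
grip_width: 0.0001
```

Emit:
{"method": "carry_out", "body": {"commands": [[0,0,-1.7,2.0,-3.6,0,0],[0,0,0,1.8,-3.4,3.5,0],[0,0,0,0,0,4.5,0],[0,0,0,0,0,4.5,0],[0,0,0,0,0,0,0]]}}

```text
t: 2.15
position: [0.5667, -0.0684, 0.09]
orientation: [-0.002, 1.0, 0.01, 0.003]
ft_force: [-1.4, -0.5, 0.2]
grip_width: -0.0
```

Emit:
{"method": "carry_out", "body": {"commands": [[0,0,0,-0.8,1.0,2.0,0],[0,0,0,0,0,2.0,0],[0,0,0,0,0,1.2,0],[0,0,0,0,0,0,0],[0,0,0,0,0,0,0]]}}

```text
t: 2.65
position: [0.5629, -0.0806, 0.0423]
orientation: [-0.001, 1.0, 0.009, 0.006]
ft_force: [0.7, -0.4, 0.8]
grip_width: -0.0003
```

```bash
python3 - <<'E'
from h import *
snap('scene','sc1');snap('top','top1')
a=cv2.resize(cv2.imread('pics/top1.png')[170:250,225:355],None,fx=5,fy=5);b=cv2.resize(cv2.imread('pics/sc1.png')[150:265,270:400],None,fx=2,fy=2)
c=np.zeros((600,650,3),np.uint8);c[:400]=a;b=b[40:];c[402:402+190,:260]=b[:190];cv2.imwrite('pics/c1.png',c);print(bot.state()['position'],bot.state()['ft_force'])
E
```

```text
[ 0.56300569 -0.08051212  0.04239763] [ 0.06298032 -0.73786279  0.19164479]
```

View pics/c1.png

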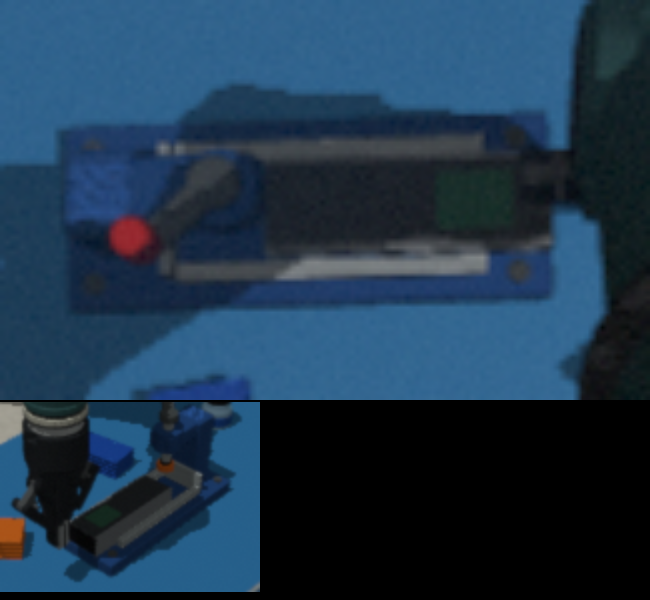

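The closed fingers are just outside the case's black end, nearly centred. I'll push along +y.

Emit:
{"method": "carry_out", "body": {"commands": [[0,0,0,-0.4,-1.0,0.1,0],[0,0,0,0,-1.0,0,0],[0,0,0,0,-1.0,0,0],[0,0,0,0,-1.0,0,0],[0,0,0,0,-1.0,0,0]]}}

```text
t: 3.25
position: [0.5592, -0.0268, 0.0441]
orientation: [-0.001, 1.0, 0.008, 0.009]
ft_force: [-1.1, -0.4, 0.4]
grip_width: 0.0001
```

Emit:
{"method": "carry_out", "body": {"commands": [[0,0,0,0,-0.7,0.2,0],[0,0,0,0,-0.7,0,0],[0,0,0,0,-0.5,0,0]]}}

```text
t: 3.55
position: [0.5589, -0.0036, 0.0418]
orientation: [-0.002, 1.0, 0.01, 0.009]
ft_force: [0.0, -0.4, 0.0]
grip_width: 0.0001
```

Emit:
{"method": "carry_out", "body": {"commands": [[0,0,0,0,-0.4,0,0],[0,0,0,0,-0.3,0,0],[0,0,0,0,0,0,0]]}}

```text
t: 3.85
position: [0.5587, 0.0047, 0.0416]
orientation: [-0.002, 1.0, 0.01, 0.009]
ft_force: [0.2, 0.4, 0.9]
grip_width: 0.0001
```

```bash
python3 - <<'E'
from h import *
for i in range(3):
  m=snap('top','top2');print(bot.state()['position'],bot.state()['ft_force'])
snap('scene','sc2')
a=cv2.resize(cv2.imread('pics/top2.png')[170:250,225:355],None,fx=5,fy=5);b=cv2.resize(cv2.imread('pics/sc2.png')[165:265,270:400],None,fx=2,fy=2)
c=np.zeros((600,650,3),np.uint8);c[:400]=a;c[400:,:260]=b;cv2.imwrite('pics/c2.png',c)
E
```

```text
[0.55865214 0.00426389 0.04161573] [ 0.61133117 -0.45943609  0.40923614]
[0.55867298 0.00397256 0.04166487] [0.20475562 0.64902423 0.55797646]
[0.55869757 0.00373666 0.04167352] [-0.19676651 -0.05124721  0.27319686]
```

View pics/c2.png

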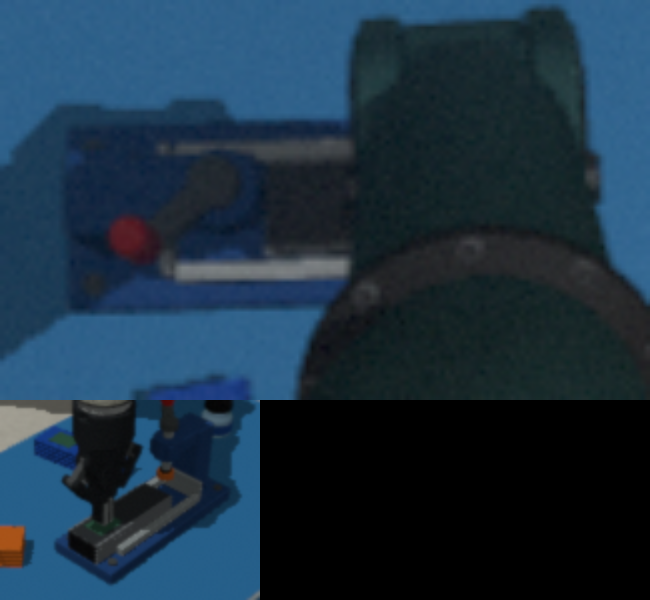

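```bash
python3 - <<'E'
from h import *
s=load('sc2');f=lambda P:(proj(s,P)-[270,165])*[2,2]+[0,400]
for P in [(.559,.004,.031),(.559,.004,.055),(.559,-.038,.035),(.559,.013,.035),(.559,.162,.035),(.559,.1275,.07),(.534,-.038,.05),(.584,-.038,.05),(.508,.225,.02),(.61,-.037,.02)]:print(P,f(P).round())
b=cv2.resize(cv2.imread('pics/sc2.png')[170:250,290:390],None,fx=8,fy=7,interpolation=cv2.INTER_CUBIC);cv2.imwrite('pics/c3.png',b)
E
```

```text
(0.559, 0.004, 0.031) [101. 534.]
(0.559, 0.004, 0.055) [102. 519.]
(0.559, -0.038, 0.035) [ 79. 546.]
(0.559, 0.013, 0.035) [106. 529.]
(0.559, 0.162, 0.035) [177. 482.]
(0.559, 0.1275, 0.07) [164. 471.]
(0.534, -0.038, 0.05) [ 65. 528.]
(0.584, -0.038, 0.05) [ 94. 546.]
(0.508, 0.225, 0.02) [176. 460.]
(0.61, -0.037, 0.02) [109. 574.]
```

View pics/c3.png

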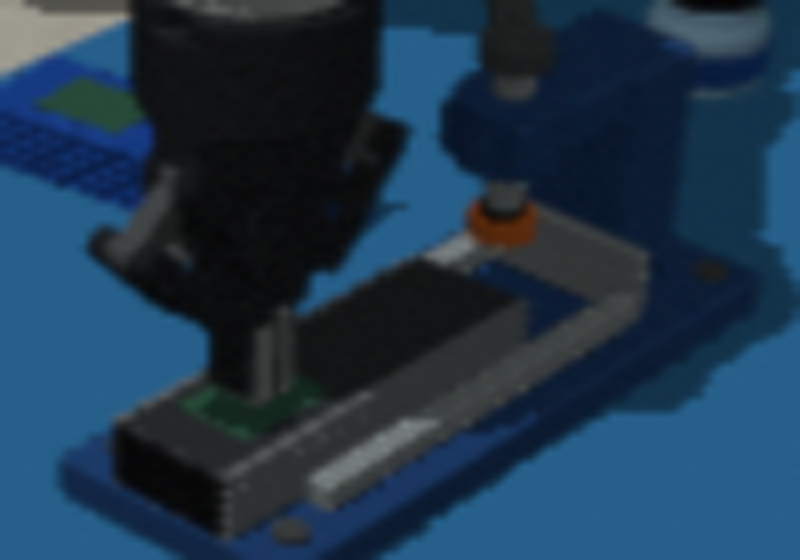

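```bash
python3 - <<'E'
from h import *
s=load('sc2')
for z in(.02,.031,.045,.06):print(z,proj(s,(.563,-.0805,z)).round(1),proj(s,(.5587,.0037,z)).round(1))
print('tip now @z',[(z,atz(s,324,227.5,z).round(3)) for z in(.03,.05,.06)])
a=cv2.resize(cv2.imread('pics/sc1.png')[195:255,280:345],None,fx=10,fy=9,interpolation=cv2.INTER_CUBIC);cv2.imwrite('pics/c4.png',a)
t=bot.state();print(t['tau'],t['ft_force'],t['ft_torque'])
E
```

```text
0.02 [298.7 251.3] [320.4 235.4]
0.031 [298.7 247.9] [320.5 232.1]
0.045 [298.6 243.6] [320.7 227.8]
0.06 [298.6 238.8] [320.8 223.1]
tip now @z [(0.03, array([0.551, 0.025, 0.03 ])), (0.05, array([0.568, 0.006, 0.05 ])), (0.06, array([ 0.577, -0.004,  0.06 ]))]
[-1.62846926e-01 -4.72424769e+01  1.20556097e+00 -9.26857620e+00
 -1.66074424e-03 -5.46304055e-02 -1.57127056e-04] [-0.65603439 -0.16140905  0.55805344] [-0.08112619  0.07885     0.04060227]
```

View pics/c4.png

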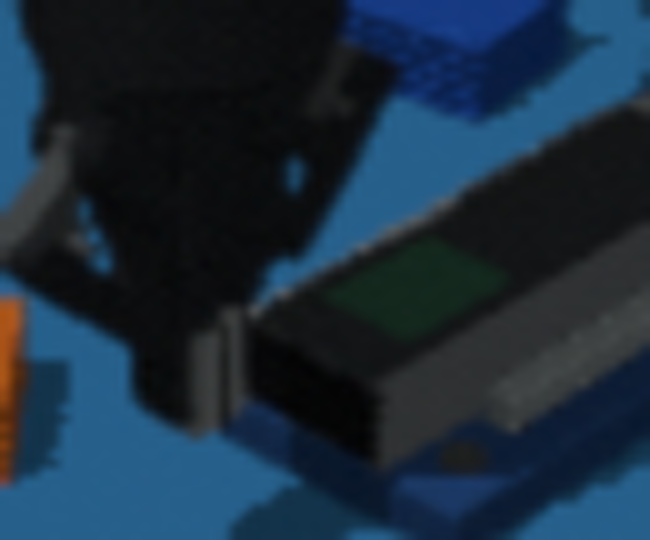

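The fingers rode onto the case top: the tips sit some 10–20 mm higher than the reported TCP implies, and the case is unmoved. I'll lift, back off, and calibrate the height by touching the mat.

Emit:
{"method": "carry_out", "body": {"commands": [[0,0,0,0,0,-2.0,0],[0,0,0,0.2,4.3,0,0],[0,0,0,0,4.3,0,0],[0,0,0,0,0,1.5,0],[0,0,0,0,0,1.0,0]]}}

```text
t: 4.55
position: [0.5651, -0.0853, 0.0378]
orientation: [-0.001, 1.0, 0.01, 0.011]
ft_force: [-0.2, 1.0, -0.0]
grip_width: 0.0004
```

Emit:
{"method": "carry_out", "body": {"commands": [[0,0,0,0,0,0.8,0],[0,0,0,0,0,0.5,0],[0,0,0,0,0,0.3,0],[0,0,0,0,0,0,0]]}}

```text
t: 4.95
position: [0.5639, -0.0819, 0.0183]
orientation: [-0.002, 1.0, 0.012, 0.009]
ft_force: [-0.2, -0.5, 0.3]
grip_width: -0.0003
```

Emit:
{"method": "carry_out", "body": {"commands": [[0,0,0,0,0,0.4,0],[0,0,0,0,0,0.4,0],[0,0,0,0,0,0.2,0]]}}

```text
t: 5.25
position: [0.5648, -0.0799, 0.0082]
orientation: [-0.002, 1.0, 0.014, 0.01]
ft_force: [-0.5, 0.0, -0.3]
grip_width: -0.0001
```

Emit:
{"method": "carry_out", "body": {"commands": [[0,0,0,-0.5,0,-1.1,0],[0,0,0,0,-1.0,0,0],[0,0,0,0,-1.0,0,0],[0,0,0,0,-0.8,0,0],[0,0,0,0,-0.6,0,0]]}}

```text
t: 5.75
position: [0.5583, -0.0444, 0.0209]
orientation: [-0.002, 1.0, 0.013, 0.01]
ft_force: [0.5, -1.6, -0.2]
grip_width: 0.0004
```

Emit:
{"method": "carry_out", "body": {"commands": [[0,0,0,0,-0.8,0,0],[0,0,0,0,-0.8,0,0],[0,0,0,0,-0.8,0,0],[0,0,0,0,-0.8,0,0]]}}

```text
t: 6.15
position: [0.5573, -0.011, 0.0208]
orientation: [-0.001, 1.0, 0.013, 0.01]
ft_force: [0.1, -1.3, 0.4]
grip_width: -0.0001
```

Emit:
{"method": "carry_out", "body": {"commands": [[0,0,0,0,-0.4,0,0],[0,0,0,0,-0.4,0,0],[0,0,0,0,-0.3,0,0]]}}

```text
t: 6.45
position: [0.5575, -0.0005, 0.0209]
orientation: [0.0, 1.0, 0.012, 0.011]
ft_force: [1.1, -9.5, -0.8]
grip_width: -0.0001
```

Emit:
{"method": "carry_out", "body": {"commands": [[0,0,0,0,-0.3,0,0],[0,0,0,0,-0.2,0,0]]}}

```text
t: 6.65
position: [0.5577, -0.0008, 0.0209]
orientation: [0.003, 1.0, 0.01, 0.011]
ft_force: [-0.3, -3.9, 1.0]
grip_width: 0.0001
```

```bash
python3 - <<'E'
from h import *
snap('scene','sc5');s=bot.state();print(s['position'],s['ft_force'])
b=cv2.resize(cv2.imread('pics/sc5.png')[140:255,290:400],None,fx=5,fy=5,interpolation=cv2.INTER_CUBIC);cv2.imwrite('pics/c5.png',b)
E
```

```text
[ 0.55775129 -0.00072725  0.02096323] [ 0.46851132 -5.99875474  0.05477189]
```

View pics/c5.png

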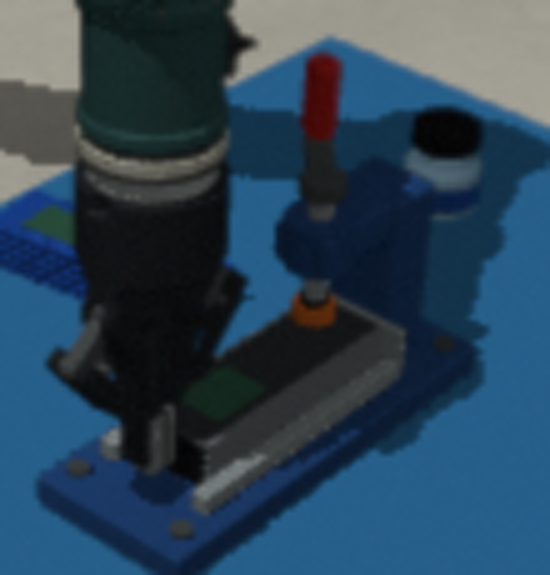

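The case's inner end is against the stop and the pad is still clear of it. I'll back off, rise, and go over the knob.

Emit:
{"method": "carry_out", "body": {"commands": [[0,0,0,0,2.0,0,0],[0,-1.2,-1.0,0,0,-4.0,0],[0,0,0,0,0,-5.0,0],[0,0,0,0,0,-5.0,0],[0,0,0,0,0,-5.0,0]]}}

```text
t: 7.2
position: [0.5522, -0.016, 0.2083]
orientation: [0.001, 1.0, 0.021, -0.01]
ft_force: [2.1, 0.4, -0.5]
grip_width: -0.0
```

Emit:
{"method": "carry_out", "body": {"commands": [[0,0,0,0,0,-4.5,70],[0,0,0,-0.8,-4.3,-1,70],[0,0,0,-0.8,-4.3,0,70],[0,0,0,-0.8,-4.3,0,70]]}}

```text
t: 7.6
position: [0.5301, 0.112, 0.2762]
orientation: [-0.001, 1.0, 0.015, 0.001]
ft_force: [0.2, 0.6, 1.0]
grip_width: 0.058
```

Emit:
{"method": "carry_out", "body": {"commands": [[0,0,0,0,-3.0,0,70],[0,0,0,0,-0.8,0,70],[0,0,0,0,0,0,70],[0,0,0,0,0,0,70]]}}

```text
t: 8.0
position: [0.5247, 0.1616, 0.277]
orientation: [-0.004, 1.0, 0.023, 0.0]
ft_force: [0.5, -0.0, -0.5]
grip_width: 0.06
```

```bash
python3 - <<'E'
from h import *
m=snap('wrist','w1');s=m['s'];print(s['position'],s['orientation'],s['ft_force'])
i=cv2.imread('pics/w1.png');cv2.imwrite('pics/w1v.png',i)
m2=dict(m);W=np.eye(4);W[:3,:3]=R(s['orientation']);W[:3,3]=s['position'];m2['extrinsics']=np.linalg.inv(W@np.array(m['tool_from_camera']))
for P in[(.5285,.157,.205),(.5285,.157,.185),(.559,.1275,.155),(.508,.225,.02),(.607,.226,.02)]:print(P,proj(m2,P).round())
for z in (.01,.02,.03):print('tool',proj(m2,s['position']+R(s['orientation'])@np.array([0,0,z-.01])).round())
E
```

```text
[0.52469973 0.1615717  0.27695882] [-3.59134408e-03  9.99733349e-01  2.28072394e-02  4.03937485e-04] [ 0.53544404 -0.03352882 -0.45299132]
(0.5285, 0.157, 0.205) [325. 199.]
(0.5285, 0.157, 0.185) [324. 192.]
(0.559, 0.1275, 0.155) [360. 151.]
(0.508, 0.225, 0.02) [270. 174.]
(0.607, 0.226, 0.02) [270.  94.]
tool [317. 243.]
tool [317. 236.]
tool [317. 229.]
```

View pics/w1v.png

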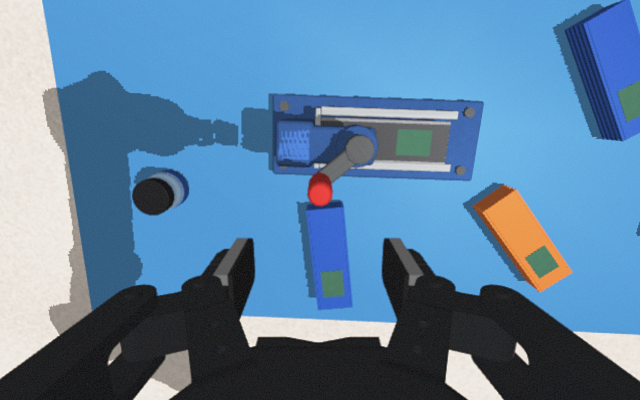

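```bash
python3 - <<'E'
from h import *
m=load('w1');t=load('top0');s0=load('sc0')
f=200/np.tan(np.radians(m['vertical_fov'])/2);print('f',f,m['k1'],m['cx'],m['cy'])
for z in(.18,.19,.2,.21):print(z,atz(m,320,187,z).round(4),atz(t,230+128/6-.4,185+193/6-.4,z).round(4),'hub',atz(m,360,150,.16).round(4))
for q in[(273,176),(275,95),(483,101),(473,180)]:print(atz(m,*q,.02).round(4))
# knob top in scene px
print(atz(s0,330+(372-250)/5,140+(392-332)/5,.2).round(4))
# finger tips in tool frame, at y=+-30mm
T=np.array(m['tool_from_camera']);W=R(m['s']['orientation'])
for u,v in[(252,239),(386,239)]:
  o,d=ray(m,u,v);dt=W.T@d;ot=T[:3,3]
  for y in (.03,-.03):
    k=(y-ot[1])/dt[1];print(u,y,(ot+dt*k).round(4))
E
```

```text
f 320.2306484198865 0.011565448658602206 317.93240195106847 197.06682227968318
0.18 [0.5316 0.1605 0.18  ] [0.5312 0.161  0.18  ] hub [0.5604 0.1282 0.16  ]
0.19 [0.534  0.1606 0.19  ] [0.5301 0.1595 0.19  ] hub [0.5604 0.1282 0.16  ]
0.2 [0.5363 0.1607 0.2   ] [0.529  0.1579 0.2   ] hub [0.5604 0.1282 0.16  ]
0.21 [0.5387 0.1608 0.21  ] [0.5279 0.1563 0.21  ] hub [0.5604 0.1282 0.16  ]
[0.5057 0.221  0.02  ]
[0.6067 0.2194 0.02  ]
[ 0.6109 -0.0346  0.02  ]
[ 0.5127 -0.0395  0.02  ]
[0.5354 0.1541 0.2   ]
252 0.03 [ 0.1217  0.03   -0.2872]
252 -0.03 [ 0.0089 -0.03   -0.0161]
386 0.03 [ 0.0123  0.03   -0.0243]
386 -0.03 [ 0.1219 -0.03   -0.2878]
```

Emit:
{"method": "carry_out", "body": {"commands": [[0,0,0,0.6,0.2,4.0,70],[0,0,0,0,0,4.0,70],[0,0,0,0,0,3.0,70],[0,0,0,0,0,1.0,70],[0,0,0,0,0,0,70]], "newtons": 30}}

```text
t: 8.55
position: [0.536, 0.1503, 0.1551]
orientation: [-0.002, 1.0, 0.015, 0.003]
ft_force: [0.4, 0.1, 0.8]
grip_width: 0.0596
```

Emit:
{"method": "carry_out", "body": {"commands": [[0,0,0,-0.3,-0.8,0,70],[0,0,0,0,0,0,70],[0,0,0,0,0,0,10],[0,0,0,0,0,0,10],[0,0,0,0,0,0,10]]}}

```text
t: 9.05
position: [0.5362, 0.1596, 0.1604]
orientation: [-0.004, 1.0, 0.014, 0.008]
ft_force: [0.7, -0.4, -0.5]
grip_width: 0.0189
```

Emit:
{"method": "carry_out", "body": {"commands": [[0,0,0,0,0,0,0],[0,0,0,0,0,0,0]]}}

```text
t: 9.25
position: [0.5362, 0.1595, 0.1605]
orientation: [-0.004, 1.0, 0.014, 0.008]
ft_force: [0.6, 0.3, -3.6]
grip_width: 0.0189
```

```bash
python3 - <<'E'
from h import *
for i in range(2):
  m=snap('scene','sc6');print(m['s']['position'],m['s']['ft_force'],m['s']['grip_width'])
b=cv2.resize(cv2.imread('pics/sc6.png')[120:245,290:400],None,fx=5,fy=4.5,interpolation=cv2.INTER_CUBIC);
w=snap('wrist','w2');cv2.imwrite('pics/c6.png',b)
E
```

```text
[0.53615807 0.15952014 0.16053414] [ 0.55572277  0.30665529 -3.61220766] 0.018852483536497988
[0.53614145 0.15952292 0.1605338 ] [ 1.18312379  0.96697733 -2.38803957] 0.018650518776133412
```

View pics/c6.png

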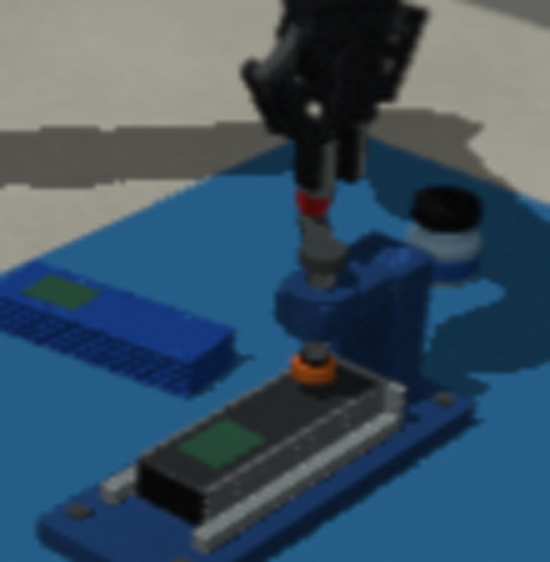

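Gripped the knob at mid height; the pad is clear of the case, which is home. I'll write a helper that gives the next wind rows.

```bash
cat > wind.py <<'E'
import sys,json,os
from h import *
C=np.array([.5673,.1275]);r=.045;z0=.1602
def ang(p):return np.degrees(np.arctan2(p[1]-C[1],p[0]-C[0]))
def main(step,n,C_=None):
    s=bot.state();p=s['position'];F=s['ft_force']
    st=json.load(open('st.json')) if os.path.exists('st.json') else {'th0':ang(p),'th':ang(p)}
    th=st['th']+((ang(p)-st['th']+180)%360-180);st['th']=th;json.dump(st,open('st.json','w'))
    a=np.radians(th);er=np.array([np.cos(a),np.sin(a)]);et=np.array([np.sin(a),-np.cos(a)])
    print('t',s['t'],'turned',round(st['th0']-th,1),'r',round(np.hypot(*(p[:2]-C))*1000,1),'z',p[2].round(4),'Ft',round(-F[:2]@et,1),'Fr',round(F[:2]@er,1),'Fz',F[2].round(1),'w',s['grip_width'].round(4),'q',s['orientation'].round(3))
    Rm=R(s['orientation']);q=p.copy();rows=[]
    for i in range(n):
        a=np.radians(th-step*(i+1));g=np.array([C[0]+r*np.cos(a),C[1]+r*np.sin(a),z0-.01*(st['th0']-th+step*(i+1))/360])
        d=Rm.T@(g-q)*100;rows.append([round(x,2) for x in d]);q=g
    print(rows)
if __name__=='__main__':main(float(sys.argv[1]),int(sys.argv[2]))
E
python3 wind.py 24 5
```

```text
Traceback (most recent call last):
  File "wind.py", line 16, in <module>
    if __name__=='__main__':main(float(sys.argv[1]),int(sys.argv[2]))
                            ~~~~^^^^^^^^^^^^^^^^^^^^^^^^^^^^^^^^^^^^^
  File "wind.py", line 10, in main
    print('t',s['t'],'turned',round(st['th0']-th,1),'r',round(np.hypot(*(p[:2]-C))*1000,1),'z',p[2].round(4),'Ft',round(-F[:2]@et,1),'Fr',round(F[:2]@er,1),'Fz',F[2].round(1),'w',s['grip_width'].round(4),'q',s['orientation'].round(3))
                                                                                                                                                                                   ^^^^^^^^^^^^^^^^^^^^^
AttributeError: 'float' object has no attribute 'round'
```

```bash
sed -i "s/s\['grip_width'\].round(4)/round(s['grip_width'],4)/" wind.py; python3 wind.py 24 5
```

```text
t 9.4 turned 0.0 r 44.7 z 0.1605 Ft -0.4 Fr 0.2 Fz -1.1 w 0.019 q [-0.004  1.     0.014  0.008]
[[np.float64(1.59), np.float64(-0.98), np.float64(0.13)], [np.float64(1.86), np.float64(-0.22), np.float64(0.1)], [np.float64(1.78), np.float64(0.56), np.float64(0.09)], [np.float64(1.4), np.float64(1.24), np.float64(0.08)], [np.float64(0.78), np.float64(1.7), np.float64(0.07)]]
```

Emit:
{"method": "carry_out", "body": {"commands": [[0,0,0,1.6,-1.0,0.1,0],[0,0,0,1.85,-0.2,0.1,0],[0,0,0,1.8,0.55,0.1,0],[0,0,0,1.4,1.25,0.1,0],[0,0,0,0.8,1.7,0.05,0]], "newtons": 30}}

```text
t: 9.9
position: [0.6079, 0.1494, 0.1577]
orientation: [-0.009, 1.0, 0.019, 0.004]
ft_force: [1.3, 4.4, -4.6]
grip_width: 0.0187
```

```bash
sed -i 's/round(x,2) for/round(float(x),2) for/' wind.py; python3 wind.py 24 5
```

```text
t 9.9 turned 105.9 r 46.2 z 0.1577 Ft 3.3 Fr 3.3 Fz -4.6 w 0.0187 q [-0.009  1.     0.019  0.004]
[[0.35, 1.87, 0.08], [-0.32, 1.84, 0.03], [-1.04, 1.56, 0.03], [-1.58, 1.0, 0.04], [-1.85, 0.27, 0.05]]
```

Emit:
{"method": "carry_out", "body": {"commands": [[-1,0,0,0.35,1.85,0.15,0],[0,0,0,-0.3,1.85,0.1,0],[0,0,0,-1.05,1.55,0.05,0],[0,0,0,-1.6,1.0,0.05,0],[0,0,0,-1.85,0.25,0.05,0]]}}

```text
t: 10.4
position: [0.5682, 0.0829, 0.154]
orientation: [-0.004, 1.0, 0.017, 0.007]
ft_force: [2.9, 9.4, -4.1]
grip_width: 0.0188
```

```bash
python3 wind.py 24 5
```

```text
t 10.4 turned 223.1 r 44.6 z 0.154 Ft 3.1 Fr -9.4 Fz -4.1 w 0.0188 q [-0.004  1.     0.017  0.007]
[[-1.83, -0.37, 0.04], [-1.5, -1.12, 0.05], [-0.91, -1.63, 0.07], [-0.17, -1.86, 0.08], [0.6, -1.77, 0.09]]
```

Emit:
{"method": "carry_out", "body": {"commands": [[0,0,0,-1.8,-0.45,0.1,0],[0,0,0,-1.5,-1.15,0.05,0],[0,0,0,-0.9,-1.65,0.05,0],[0,0,0,-0.15,-1.85,0.05,0],[0,0,0,0.6,-1.75,0.05,0]]}}

```text
t: 10.9
position: [0.5244, 0.1361, 0.1509]
orientation: [0.001, 1.0, 0.011, 0.009]
ft_force: [-8.5, -0.6, 9.5]
grip_width: 0.0187
```

```bash
sed -i 's/.1275\]);r/.1283]);r/' wind.py; python3 wind.py 24 5
```

```text
t 10.9 turned 324.6 r 43.6 z 0.1509 Ft 2.1 Fr 8.3 Fz 9.5 w 0.0187 q [0.001 1.    0.011 0.009]
[[0.61, -1.74, 0.05], [1.38, -1.26, 0.09], [1.77, -0.59, 0.1], [1.86, 0.18, 0.1], [1.62, 0.93, 0.1]]
```

Emit:
{"method": "carry_out", "body": {"commands": [[0,0,0,0.45,-1.75,-0.1,0],[0,0,0,1.35,-1.3,0.05,0],[0,0,0,1.75,-0.6,0.05,0],[0,0,0,1.85,0.2,0.05,0],[0,0,0,1.6,0.95,0.05,0]]}}

```text
t: 11.4
position: [0.5852, 0.1696, 0.1487]
orientation: [-0.002, 1.0, 0.014, 0.002]
ft_force: [-0.2, 7.5, -2.2]
grip_width: 0.0188
```

```bash
python3 wind.py 12 5
```

```text
t 11.4 turned 427.6 r 45.1 z 0.1487 Ft 3.2 Fr 6.8 Fz -2.2 w 0.0188 q [-0.002  1.     0.014  0.002]
[[0.8, 0.49, 0.07], [0.69, 0.64, 0.03], [0.54, 0.77, 0.03], [0.37, 0.87, 0.03], [0.18, 0.92, 0.03]]
```

Emit:
{"method": "carry_out", "body": {"commands": [[0,0,0,0.8,0.45,0.05,0],[0,0,0,0.7,0.65,0.05,0],[0,0,0,0.55,0.75,0.05,0],[0,0,0,0.35,0.85,0.0,0],[0,0,0,0.2,0.9,0.05,0]]}}

```text
t: 11.9
position: [0.6134, 0.1323, 0.1464]
orientation: [-0.002, 1.0, 0.014, 0.001]
ft_force: [-2.2, 2.0, 1.1]
grip_width: 0.019
```

```bash
python3 wind.py 12 5
```

```text
t 11.9 turned 489.3 r 46.3 z 0.1464 Ft 2.2 Fr -2.1 Fz 1.1 w 0.019 q [-0.002  1.     0.014  0.001]
[[-0.17, 0.95, 0.0], [-0.24, 0.91, 0.03], [-0.42, 0.84, 0.03], [-0.59, 0.73, 0.03], [-0.73, 0.6, 0.03]]
```

Emit:
{"method": "carry_out", "body": {"commands": [[0,0,0,-0.1,0.95,0.05,0],[0,0,0,-0.25,0.9,0.0,0],[0,0,0,-0.4,0.85,0.05,0],[0,0,0,-0.6,0.75,0.05,0],[0,0,0,-0.75,0.6,0.0,0]]}}

```text
t: 12.4
position: [0.5942, 0.0913, 0.1453]
orientation: [-0.005, 1.0, 0.014, 0.004]
ft_force: [2.2, 5.9, -4.5]
grip_width: 0.0185
```

```bash
python3 wind.py 12 5
```

```text
t 12.4 turned 548.1 r 45.8 z 0.1453 Ft 5.3 Fr -3.5 Fz -4.5 w 0.0185 q [-0.005  1.     0.014  0.004]
[[-0.87, 0.39, 0.06], [-0.9, 0.27, 0.02], [-0.94, 0.07, 0.02], [-0.93, -0.12, 0.03], [-0.89, -0.31, 0.03]]
```

Emit:
{"method": "carry_out", "body": {"commands": [[0,0,0,-0.75,0.3,0.1,0],[0,0,0,-0.75,0.2,0.0,0]]}}

```text
t: 12.6
position: [0.5844, 0.0862, 0.1452]
orientation: [-0.007, 1.0, 0.014, 0.011]
ft_force: [5.0, 4.0, -7.4]
grip_width: 0.0187
```

```bash
python3 wind.py 10 2
```

```text
t 12.6 turned 562.1 r 45.4 z 0.1452 Ft 6.1 Fr -1.8 Fz -7.4 w 0.0187 q [-0.007  1.     0.014  0.011]
[[-0.77, 0.17, 0.07], [-0.78, 0.08, 0.01]]
```

Emit:
{"method": "carry_out", "body": {"commands": [[-0.5,-0.8,0,-0.75,0.2,0.1,0],[0,0,0,-0.75,0.1,0.05,0]]}}

```text
t: 12.8
position: [0.5767, 0.0839, 0.145]
orientation: [-0.004, 1.0, 0.014, 0.014]
ft_force: [5.7, 2.9, -4.7]
grip_width: 0.0186
```

```bash
python3 wind.py 8 2
```

```text
t 12.8 turned 572.2 r 45.3 z 0.145 Ft 6.2 Fr -1.7 Fz -4.7 w 0.0186 q [-0.004  1.     0.014  0.014]
[[-0.63, 0.04, 0.07], [-0.63, -0.02, 0.01]]
```

Emit:
{"method": "carry_out", "body": {"commands": [[0,-0.8,0,-0.8,0.05,0.1,0],[0,0,0,-0.75,0.0,0.05,0]]}}

```text
t: 13.0
position: [0.5703, 0.0833, 0.1449]
orientation: [-0.005, 1.0, 0.015, 0.017]
ft_force: [7.3, 3.8, -5.7]
grip_width: 0.0188
```

```bash
python3 wind.py 8 2
```

```text
t 13.0 turned 580.4 r 45.1 z 0.1449 Ft 7.5 Fr -3.3 Fz -5.7 w 0.0188 q [-0.005  1.     0.015  0.017]
[[-0.63, -0.03, 0.08], [-0.62, -0.11, 0.0]]
```

Emit:
{"method": "carry_out", "body": {"commands": [[0,-0.6,0,-0.8,-0.05,0.1,0],[0,0,0,-0.8,-0.1,0.0,0]]}}

```text
t: 13.2
position: [0.5641, 0.0836, 0.1449]
orientation: [-0.006, 1.0, 0.015, 0.023]
ft_force: [7.7, 2.4, -10.3]
grip_width: 0.0184
```

```bash
python3 wind.py 8 2; python3 wind.py 8 2|head -1;  python3 - <<'E'
from h import *
for i in range(3):
  m=snap('top','t9');print(m['s']['position'],m['s']['ft_force'])
E
```

```text
t 13.2 turned 588.3 r 44.9 z 0.1449 Ft 7.5 Fr -3.0 Fz -10.3 w 0.0184 q [-0.006  1.     0.015  0.023]
[[-0.63, -0.09, 0.1], [-0.6, -0.19, -0.0]]
t 13.2 turned 588.3 r 44.9 z 0.1449 Ft 7.5 Fr -3.0 Fz -10.3 w 0.0184 q [-0.006  1.     0.015  0.023]
[0.56408204 0.08355862 0.14490655] [  7.6615537    2.41578967 -10.26783739]
[0.56253833 0.08371509 0.14466209] [ 7.97765693  2.9794114  -5.19813501]
[0.56265157 0.08369901 0.14470005] [ 6.79181843  2.06574885 -6.65166827]
```

Ft is about 7.5 N against about 2 N free, with roughly 1.5 rad turned since contact, so bearing is about 5.5–6 N, inside the snug window. I'll let go.

Emit:
{"method": "carry_out", "body": {"commands": [[0,0,0,0,0,0,60],[0,0,0,0,0,0,60],[0,0,0,0,0,0,60],[0,0,0,0,0,0,60]]}}

```text
t: 13.75
position: [0.5614, 0.0781, 0.1442]
orientation: [-0.003, 1.0, 0.014, 0.021]
ft_force: [-0.4, 0.5, -0.9]
grip_width: 0.0514
```

Emit:
{"method": "carry_out", "body": {"commands": [[0,0,0,0,0,-2,60],[0,0,0,0,0,-4,60],[0,0,0,0,0,-4,60],[0,0,0,0,0,-3,60],[0,0,0,0,0,0,60]]}}

```text
t: 14.25
position: [0.553, 0.0742, 0.2768]
orientation: [-0.002, 1.0, 0.013, 0.018]
ft_force: [-0.4, -1.3, -0.3]
grip_width: 0.051
```

```bash
python3 - <<'E'
from h import *
m=snap('wrist','w9');snap('scene','sc9');print(m['s']['t'],m['s']['position'],m['s']['orientation'],m['s']['ft_force'],m['s']['grip_width'])
i=cv2.resize(cv2.imread('pics/w9.png')[0:320,100:640],None,fx=1,fy=1);b=cv2.resize(cv2.imread('pics/sc9.png')[130:245,290:400],None,fx=2.4,fy=2.4)
c=np.zeros((600,540,3),np.uint8);c[:320]=i;c[322:322+276,:264]=b;cv2.imwrite('pics/c9.png',c)
for z in(.16,.18,.185):
  print(z,[ (x,y) for x,y in [(0,0)]])
E
```

```text
14.25 [0.55296726 0.0742093  0.2767683 ] [-0.00163732  0.99975949  0.01295656  0.01761854] [-0.44070348 -1.30370464 -0.286708  ] 0.05096850789031871
0.16 [(0, 0)]
0.18 [(0, 0)]
0.185 [(0, 0)]
```

View pics/c9.png

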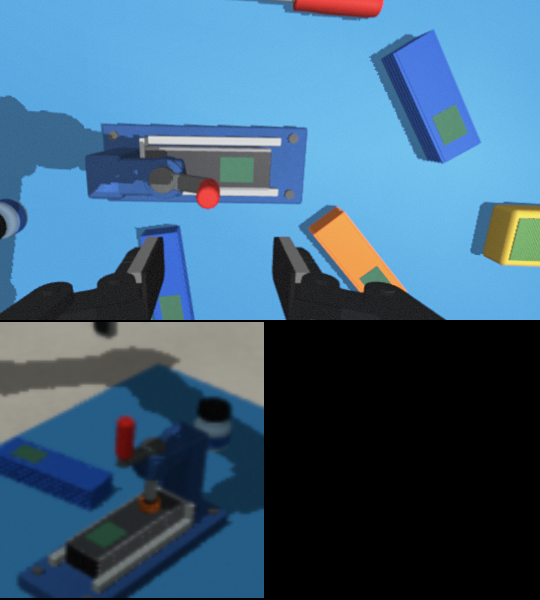

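```bash
python3 - <<'E'
from h import *
m=load('w9');h=atz(m,262,180,.145);k=atz(m,307,192,.19);k2=atz(m,307,192,.18)
for q in(k,k2):print(h.round(4),q.round(4),np.degrees(np.arctan2(q[1]-h[1],q[0]-h[0])),np.hypot(*(q-h)[:2]))
E
```

```text
[0.5613 0.1254 0.145 ] [0.561  0.0828 0.19  ] -90.41100555306404 0.04268787263826969
[0.5613 0.1254 0.145 ] [0.5588 0.0831 0.18  ] -93.35079575960962 0.042434216150760234
```

```bash
python3 - <<'E'
from h import *
print(bot.finish_job())
E
```

```text
the job is handed in; nothing more can be done
None
```

The case is home against the stop and clamped, the gripper has let go and is raised clear, and the job is handed in. No verdict was reported.

**What I did:**
- I pushed the case about 50 mm along the channel until the wrist showed 9.5 N against the stop. A picture showed the pad still clear of the case at that point.
- I gripped the knob and wound it clockwise about 588° (1.6 turns), feeling for contact, which came at roughly 500°.
- I stopped at about 7.5 N tangential against about 2 N free. That is roughly 5.5–6 N above free, or an estimated 55–60 N on the pad.

**Last checks:**
- After letting go, the crank stood at about −92°, so it had not wound back. The pad was on the case and the inner end was still at the stop.
- The screwdriver, meter and jar were never approached. I did not measure their final positions.

**What disagreed or stayed unsure:**
- The closed fingertips were about 20 mm higher than the stated overhang implies. My first push therefore rode over the case top without moving it; I backed off, corrected the height and pushed again.
- The force readings scatter by about 1 N, and the pad force is inferred from them, not measured directly.

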